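# Pump up the suction lifter on the mirror

### The arm

A 7-joint arm with a two-finger parallel gripper is mounted at the origin on the work surface. World frame = base frame: x ahead of the robot, y to its left, z up, the work surface at z = 0. Lengths are in m, angles in rad, forces in N, time in s.
With the tool pointing down it reaches from about 0.4 to 0.9 m from the base axis. Payload 5.5 kg.
Tool frame: the origin (TCP) lies on the centre line of the jaws, within the pads' length; the fingertips stand 17 mm ahead of it and the grasp point (between the pads) lies 2 mm behind it; z points along the fingers, y is the direction in which the jaws open and shut (so a half turn about z gives the same grasp; the last joint's range is limited). The gripper opens to 92 mm and grips with 3 to 60 N. Pads are 19 mm wide; open, the fingers measure 130 mm over their backs; the gripper's body (75 mm by 190 mm) begins 47 mm behind the grasp point.
Start: joints at [1.478, 0.501, -0.427, 1.55, 0.221, 1.138, -0.21], TCP at [0.226, -0.609, 0.244] pointing down, gripper open.
Joint ranges: [-2.88, 2.88], [-0.31, 2.03], [-1.54, 1.56], [0.2, 2.42], [-1.41, 4.55], [0.19, 2.02], [-2.57, 2.57]. Speed limits (rad/s): [2.57, 2.57, 3.14, 3.14, 3.14, 3.14, 3.14].

### API

Orientations are given as a unit quaternion [w, x, y, z].
In Python, from workcell import bot, capture, camera_params, ticket gives the robot as it stands.
- The arm moves only by the tool send_rows, never from a script. Its argument "moves" is one flat list of numbers, 7 for each row, row after row: the turn, a rotation vector about the tool's x, y, z normalised to -1 to 1, where 1 is 120 degrees, then the shift along the tool's x, y, z normalised to -1 to 1, where 1 is 0.5 m, then the gripper's target within -1 to 1 (fully open at 1, half-way at 0, shut at -1). A call has 1 to 12 rows; each row is the pose to reach, as a shift and turn from the pose commanded when the call began, along the tool's axes at that moment; what a row does not reach only later rows make up. A row lasts 1/12 s, in which the tool goes at most 41.7 mm and 7.16 degrees, less where a joint would pass 70% of its speed; a pose out of reach is approached as far as the arm can. A call with a number of a shift or a turn outside -1 to 1 is refused whole. A call with a gripper value outside its range is refused whole. The fingers move at their own pace and stop on an object; "newtons" is the grip in N (left out, the last holds). Time passes only in rows, so rows that repeat a pose let the fingers close. It gives the time, the measured TCP pose, the force and the opening at its end, in the units of the state.
- bot.sense(): the state, without advancing time (a new reading comes with each control period).
- capture(name): name is "scene" or "side" or "wrist"; returns the picture (400x640x3 uint8, red, green, blue); there is no depth.
- camera_params(name): a dict with "fx", "fy", "cx", "cy" (pixels), "dist_coeffs" ([k1, k2, p1, p2, k3] as OpenCV has them; the pictures are not rectified), "T" (4x4, takes a point from camera to world coordinates). Camera axes: x right, y up, looking along -z (the intrinsics and any distortion apply to the point x, -y, -z); pixel columns grow to the right and rows downward; lengths in m; the calibration is good to about 2 mm. A picture is of the moment at which its call begins: read the wrist's pose just before it. camera_params takes no time and is no camera call; for the wrist camera it gives the pose at the moment of the call.
- ticket.job_done(): hands the job in, once; it reports no verdict.
The state is a dict: "clock": time; "qpos": joint angles; "joint_velocities": joint speeds; "effort": joint torques, N m; "tool_pos": TCP position; "orientation": TCP orientation; "force": force on the tool from outside, world axes, zero at the start; "wrist_torque": the same for the moment, N m; "grip_width": opening from 0.0 (shut) to 1.0 (fully open).
Only numpy, scipy, OpenCV 4.12 (cv2) and the standard library are available. Lean on these libraries where they do the work, as an engineer would, in place of code of your own. Each camera call takes 0.05 s, during which the arm holds its last target.

### The job

Pump up the suction lifter that stands on the mirror: push its plunger knob right down from above and let it spring all the way back up, again and again, until the white indicator pin beside the pump stands fully out; then take the hand away. Do not touch the pin, do not lift or shift the lifter, and leave the spare lifter on the bench and everything else alone.

Things in the scene. Friction and masses are not known exactly. Their poses are not given: they have to be found in the camera images.
- mirror: small mirror, 264 x 204 mm, in its cardboard tray, 280 (x) x 220 (y) mm; does not move. Origin: centre of the underside; the glass is 20 mm above it.
- lifter: The lifter to pump, standing on the mirror's glass: suction lifter with a hand pump: black rubber cup 116 mm across, grey housing 96 mm across up to 46 mm, pump barrel 42 mm across up to 90 mm with the plunger on its axis, white pin on the +x side, black handle on the -x side. Loose, about 1 kg. Origin: centre of its underside, z up.
- lifter_knob (a point): centre of the top face of the plunger knob of the lifter on the mirror (moves with the plunger). The knob is a flat black disc 40 mm across and 18 mm thick, its top 130 mm above the lifter's underside when up, 106 mm when right down.
- lifter_plunger (a joint): how far that plunger is pushed down, m: 0 = up, 0.024 = right down. A spring brings it back up; it pushes back with about 5 N at the top and 11 N at the bottom, plus 4 to 7 N while it drives the pin. With the pin fully out the plunger may stop 2 mm short of the bottom.
- pin_out (a joint): how far the indicator pin has risen, m: 0 = in, 0.024 = fully out; starts at 0 to 0.006. It rises on the downstroke only and keeps its height on the upstroke; a full stroke raises it about 4 mm, so four to six are needed; strokes shorter than about 20 mm may raise nothing. Extra strokes with the pin fully out do no harm.
- lifter_pin: the indicator pin: white upright round pin, 12 mm thick. Origin: centre of its tip, which is 36 mm from the pump's axis on the lifter's +x side, 57 mm above the lifter's underside when in and 81 mm when fully out; it then stands 26 mm proud of its collar.
- spare: The spare, to be left alone, standing on the bench beside the mirror; looks the same: suction lifter with a hand pump: black rubber cup 116 mm across, grey housing 96 mm across up to 46 mm, pump barrel 42 mm across up to 90 mm with the plunger on its axis, white pin on the +x side, black handle on the -x side. Loose, about 1 kg. Origin: centre of its underside, z up.
- spare_plunger (a joint): how far the spare's plunger is pushed down, m: 0 = up, 0.024 = right down.
- corner: Bystander: white plastic corner block, 34 x 34 x 20 mm, lying on the mirror.
- tape: Bystander: roll of brown packing tape, 72 mm across, 45 mm high.
- cleaner: Bystander: white bottle, 52 mm across, 150 mm high.
- cutter: Bystander: closed box cutter lying on the bench, 95 x 20 x 13 mm.
- tap: Bystander: steel tap body, 52 mm across, 90 mm high.
- carton_s: Bystander: small carton 90 x 70 x 50 mm.
- drain: Bystander: flat steel drain cover, 64 mm across, 18 mm high.
- cup: Bystander: white cup, 76 mm across, 85 mm high.
Not all that is in view belongs to the job. Leave any blue look-alike of the lifter alone.

How it is judged:
By the outcome, as a careful person would: the job done as asked, in the order asked, and still so for the second after the job is handed in, with the robot touching nothing.
It also fails if it takes over 45 s, if anything falls off the work surface, if the arm or the gripper's body presses on something with over 40 N, if the wrist force passes 120 N, or if a joint passes its speed limit or range.

## Working session

There is one attempt and no reset: what is moved stays moved. The work goes in short steps, Python scripts to look and compute and a tool call to move; the robot and the scene stay as the last step left them, time stands still between calls to the robot, and variables do not carry over. Pictures are saved under pics/ and viewed, and the job is handed in when it is done.

Besides the shell and the picture viewer there is one more tool, called after "Emit:" as name(argument=value, ...) on one line, values as JSON. send_rows: Moves the arm, as the interface text tells. Its arguments: {"type":"object","properties":{"moves":{"type":"array"},"newtons":{"type":"number"}},"required":["moves"]}

```bash
mkdir -p pics; python3 - <<'E'
from workcell import bot,capture,camera_params
import cv2
s=bot.sense();print({k:s[k] for k in('clock','tool_pos','orientation','force','grip_width')})
for n in("scene","side","wrist"):
    print(n,camera_params(n)); cv2.imwrite(f"pics/{n}0.png",capture(n)[:,:,::-1])
E
```

```text
{'clock': 0.0, 'tool_pos': array([ 0.22612038, -0.60865863,  0.24266135]), 'orientation': array([-9.90969461e-04,  9.84212903e-01,  1.76985753e-01, -1.49740186e-04]), 'force': array([ 0.04806201,  0.03405174, -0.27848867]), 'grip_width': 0.9999695163592492}
scene {'fx': 517.7060117193473, 'fy': 517.7060117193473, 'cx': 320.9421947463602, 'cy': 201.8130949402765, 'dist_coeffs': array([-0.09907653,  0.        ,  0.        ,  0.        ,  0.        ]), 'T': array([[-0.1882378 , -0.82222473,  0.53713408,  1.2252076 ],
       [ 0.9820175 , -0.14953977,  0.11523663,  0.15349616],
       [-0.0144275 ,  0.54916696,  0.83558812,  1.28958009],
       [ 0.        ,  0.        ,  0.        ,  1.        ]])}
side {'fx': 408.2702161914475, 'fy': 408.2702161914475, 'cx': 323.2141048291429, 'cy': 202.4868975885328, 'dist_coeffs': array([-0.02596825,  0.        ,  0.        ,  0.        ,  0.        ]), 'T': array([[-0.97229186,  0.14166655, -0.18595461,  0.25666177],
       [-0.23299945, -0.52273019,  0.82003927,  1.0825242 ],
       [ 0.01896804,  0.84064483,  0.54125454,  0.82702947],
       [ 0.        ,  0.        ,  0.        ,  1.        ]])}
wrist {'fx': 288.2986385194123, 'fy': 288.2986385194123, 'cx': 315.30575999818393, 'cy': 196.37264225653067, 'dist_coeffs': array([-0.05006617,  0.        ,  0.        ,  0.        ,  0.        ]), 'T': array([[ 0.34884751,  0.89962315,  0.26264729,  0.29766676],
       [-0.93717778,  0.3354038 ,  0.09592755, -0.58202447],
       [-0.00179425, -0.27961129,  0.96011161,  0.38439123],
       [ 0.        ,  0.        ,  0.        ,  1.        ]])}
```

View pics/scene0.png

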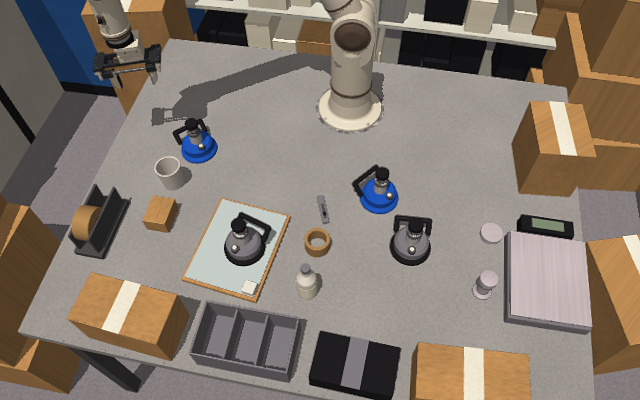

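View pics/side0.png

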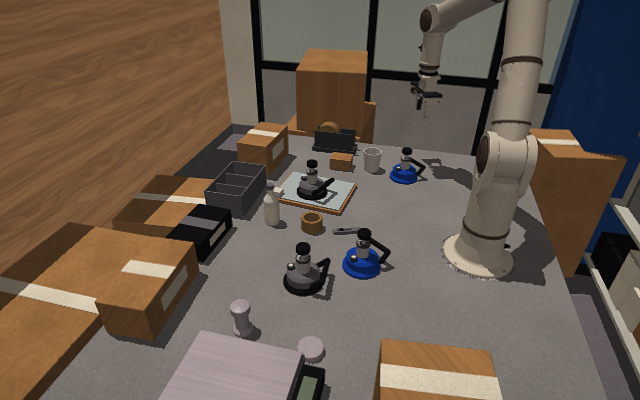

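View pics/wrist0.png

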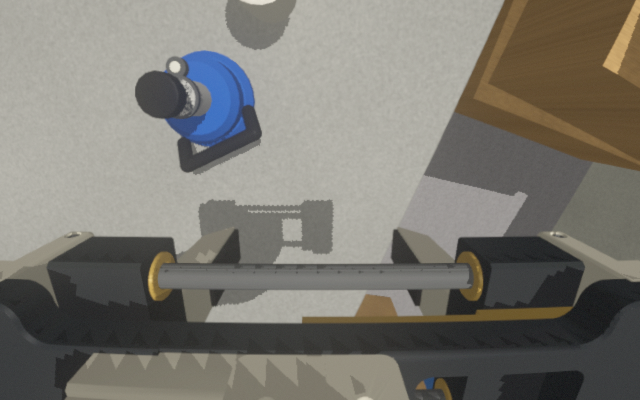

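Candidates in the scene view: grey lifter at (243,240) on the mirror, grey lifter at (410,240) on the bench (the spare), and blue look-alikes at (198,142) and (380,192). The one on the mirror fits the description. I'll confirm it in enlarged crops and measure the knob.

```bash
cat > h.py <<'E'
import numpy as np,cv2
from workcell import camera_params
def ray(n,uv,P=None):
    p=P or camera_params(n);K=np.array([[p['fx'],0,p['cx']],[0,p['fy'],p['cy']],[0,0,1]])
    x,y=cv2.undistortPoints(np.array([[uv]],float),K,p['dist_coeffs'])[0,0]
    T=p['T'];d=T[:3,:3]@np.array([x,-y,-1.]);return T[:3,3],d/np.linalg.norm(d)
def onz(n,uv,z,P=None):
    o,d=ray(n,uv,P);return o+d*(z-o[2])/d[2]
def tri(a,b):
    A=np.zeros((3,3));v=np.zeros(3);r=[]
    for o,d in(a,b):
        M=np.eye(3)-np.outer(d,d);A+=M;v+=M@o
    p=np.linalg.solve(A,v);return p,[np.linalg.norm((np.eye(3)-np.outer(d,d))@(p-o)) for o,d in(a,b)]
def proj(n,X,P=None):
    p=P or camera_params(n);K=np.array([[p['fx'],0,p['cx']],[0,p['fy'],p['cy']],[0,0,1]])
    c=np.linalg.inv(p['T'])@np.append(X,1);c=np.array([c[0],-c[1],-c[2]])
    return cv2.projectPoints(c.reshape(1,3),np.zeros(3),np.zeros(3),K,p['dist_coeffs'])[0].ravel()
E
python3 - <<'E'
import cv2,numpy as np
a=cv2.imread('pics/scene0.png')[190:305,180:295];b=cv2.imread('pics/side0.png')[145:215,270:360]
a=cv2.resize(a,(460,460),interpolation=cv2.INTER_CUBIC)
cv2.imwrite('pics/ca.png',a);cv2.imwrite('pics/cb.png',cv2.resize(b,None,fx=6,fy=6,interpolation=cv2.INTER_CUBIC))
E
```

```text
(no output)
```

View pics/ca.png

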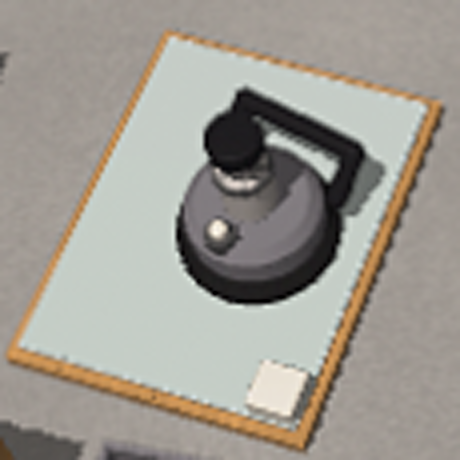

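View pics/cb.png

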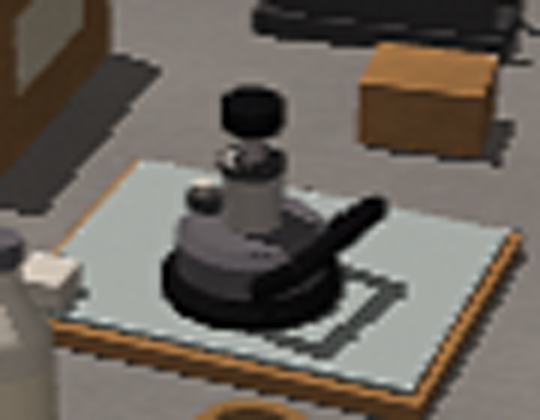

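The scene crop confirms it: a grey lifter on the mirror glass, with the knob top at about crop (233,131) and the white pin at crop (218,231). The side crop puts the knob top at about (253,103). Next I triangulate.

```bash
python3 - <<'E'
from h import *
a=(180+233.5/4-.4,190+131/4-.4);b=(270+253/6-.4,145+103/6-.4)
print(tri(ray('scene',a),ray('side',b)), onz('scene',a,.15),onz('side',b,.15))
pn=(180+218/4-.4,190+231/4-.4);pb=(270+205/6-.4,145+190/6-.4)
print('pin',tri(ray('scene',pn),ray('side',pb)),onz('scene',pn,.078))
# spare etc obstacles
for n,uv,z in(('tape',(317,236),.045),('bottle',(307,268),.15),('spareknob',(412,221),.13),('carton',(158,205),.05),('cup',(168,162),.085),('bluenearknob',(381,173),.13),('blueknob1',(193,126),.13),('tray',(90,210),.1)): print(n,onz('scene',uv,z))
# cup base: lifter centre from mirror corners
for c in((168,32),(440,103),(303,450),(10,355)): print(onz('scene',(180+c[0]/4-.4,190+c[1]/4-.4),.02))
from workcell import bot
from scipy.spatial.transform import Rotation as R
q=bot.sense()['orientation'];print(R.from_quat(q[[1,2,3,0]]).as_matrix())
E
```

```text
(array([ 0.59328266, -0.20237828,  0.148141  ]), [np.float64(0.0010282019494658734), np.float64(0.0010282019494657383)]) [ 0.59328546 -0.20245094  0.15      ] [ 0.59280863 -0.19734121  0.15      ]
pin (array([ 0.62862659, -0.21499371,  0.07502187]), [np.float64(0.00027329961026264664), np.float64(0.00027329961026266626)]) [ 0.63035043 -0.21391438  0.078     ]
tape [ 0.53795719 -0.0075995   0.045     ]
bottle [ 0.68814389 -0.00076396  0.15      ]
spareknob [0.49617098 0.23940373 0.13      ]
carton [ 0.52375884 -0.48011784  0.05      ]
cup [ 0.39304157 -0.48756833  0.085     ]
bluenearknob [0.35572939 0.1398917  0.13      ]
blueknob1 [ 0.28067709 -0.43647526  0.13      ]
tray [ 0.60318459 -0.64169096  0.1       ]
[ 0.44721046 -0.31488927  0.02      ]
[ 0.47127003 -0.10189462  0.02      ]
[ 0.74876977 -0.13154433  0.02      ]
[ 0.72016673 -0.34508359  0.02      ]
[[ 9.37375030e-01  3.48321438e-01 -4.79338806e-04]
 [ 3.48321762e-01 -9.37373872e-01  1.47430923e-03]
 [ 6.42138375e-05 -1.54894479e-03 -9.99998798e-01]]
```

Knob top is at (0.593, -0.201, 0.149), which matches the expected 0.150. The pin is 37 mm from the axis toward (0.94, -0.34), against 36 mm given. The jaw axis is perpendicular to that, so the shut fingertips press without nearing the pin and I can keep the present orientation. The start was (0.226, -0.609), so the tool shift is x +0.486, y -0.255.

Emit:
send_rows(moves=[0,0,0,0.972,-0.509,0,-1,0,0,0,0.972,-0.509,0,-1,0,0,0,0.972,-0.509,0,-1,0,0,0,0.972,-0.509,0,-1,0,0,0,0.972,-0.509,0,-1,0,0,0,0.972,-0.509,0,-1,0,0,0,0.972,-0.509,0,-1,0,0,0,0.972,-0.509,0,-1,0,0,0,0.972,-0.509,0,-1,0,0,0,0.972,-0.509,0,-1,0,0,0,0.972,-0.509,0,-1,0,0,0,0.972,-0.509,0,-1], newtons=20)

```text
clock: 1.15
tool_pos: [0.5617, -0.236, 0.2436]
orientation: [0.0, 0.984, 0.177, -0.0]
force: [-0.1, -0.6, 0.1]
grip_width: 0.181
```

Emit:
send_rows(moves=[0,0,0,0.087,-0.0456,0,-1,0,0,0,0.087,-0.0456,0.04,-1,0,0,0,0.087,-0.0456,0.08,-1,0,0,0,0.087,-0.0456,0.08,-1])

```text
clock: 1.48
tool_pos: [0.5916, -0.1989, 0.1995]
orientation: [-0.002, 0.984, 0.178, -0.003]
force: [-1.5, -1.0, -0.9]
grip_width: 0.007
```

```bash
python3 - <<'E'
from h import *
from workcell import bot,capture
s=bot.sense();print(s['clock'],s['tool_pos'],s['grip_width'],s['force'])
P=camera_params('wrist')
ims={n:capture(n)[:,:,::-1] for n in('scene','side','wrist')}
for z in(0.15,): print(proj('wrist',[.593,-.201,.15],P))
cv2.imwrite('pics/w1.png',ims['wrist'])
a=cv2.resize(ims['scene'][180:280,190:290],(400,400),interpolation=2);b=cv2.resize(ims['side'][130:230,260:360],(400,400),interpolation=2)
cv2.imwrite('pics/s1.png',np.hstack([a,b]))
E
```

```text
1.4833 [ 0.59164129 -0.19885549  0.19946897] 0.006775667054823459 [-1.54876457 -0.96058793 -0.88065249]
[319.69648142 223.30557294]
```

View pics/w1.png

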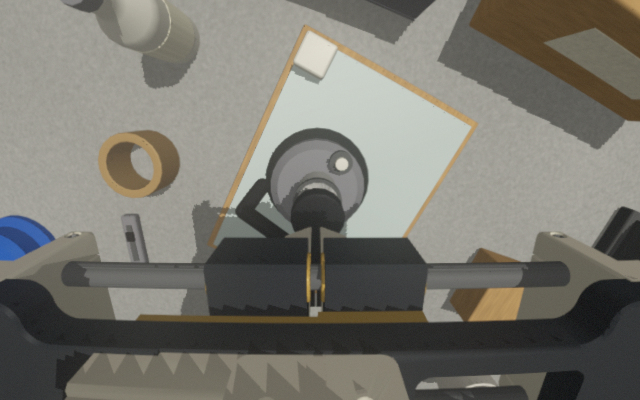

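View pics/s1.png

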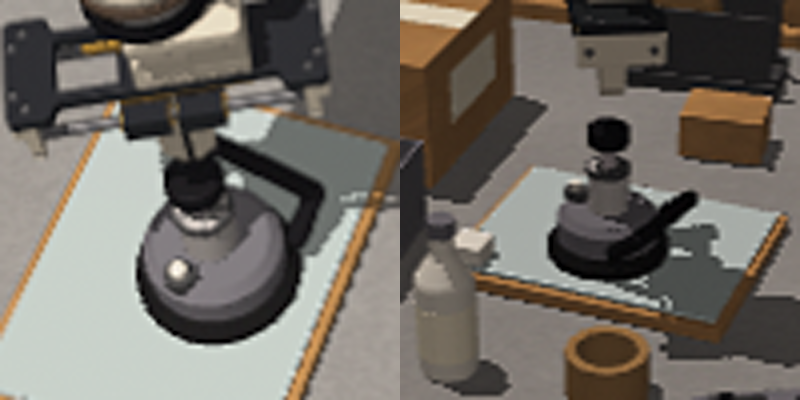

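The shut fingertips are centred over the knob: in the wrist view the knob is at (319,212), under the finger line x≈316. First descent is gentle, watching force.

Emit:
send_rows(moves=[0,0,0,0,0,0.04,-1,0,0,0,0,0,0.07,-1,0,0,0,0,0,0.09,-1,0,0,0,0,0,0.1,-1,0,0,0,0,0,0.1,-1,0,0,0,0,0,0.1,-1])

```text
clock: 2.13
tool_pos: [0.5943, -0.2026, 0.156]
orientation: [0.001, 0.984, 0.176, 0.001]
force: [-3.1, 0.7, 8.0]
grip_width: 0.008
```

Emit:
send_rows(moves=[0,0,0,0,0,0.012,-1,0,0,0,0,0,0.02,-1,0,0,0,0,0,0.02,-1,0,0,0,0,0,0.02,-1])

```text
clock: 2.47
tool_pos: [0.5942, -0.2026, 0.1467]
orientation: [0.001, 0.984, 0.176, 0.001]
force: [-4.5, 1.3, 10.8]
grip_width: 0.003
```

Emit:
send_rows(moves=[0,0,0,0,0,0.006,-1,0,0,0,0,0,0.01,-1,0,0,0,0,0,0.01,-1,0,0,0,0,0,0.01,-1])

```text
clock: 2.8
tool_pos: [0.5943, -0.2026, 0.1432]
orientation: [0.002, 0.984, 0.176, 0.001]
force: [-5.9, 0.8, 18.9]
grip_width: 0.005
```

Emit:
send_rows(moves=[0,0,0,0,0,0.006,-1,0,0,0,0,0,0.006,-1,0,0,0,0,0,0.006,-1])

```text
clock: 3.05
tool_pos: [0.5944, -0.2027, 0.143]
orientation: [0.002, 0.984, 0.176, 0.001]
force: [-14.8, 3.4, 37.2]
grip_width: 0.007
```

Bottomed out at TCP 0.143, as predicted, and I won't push harder than that. I'll lift clear, let the knob spring up, and look.

Emit:
send_rows(moves=[0,0,0,0,0,-0.02,-1,0,0,0,0,0,-0.05,-1,0,0,0,0,0,-0.08,-1,0,0,0,0,0,-0.08,-1,0,0,0,0,0,-0.08,-1])

```text
clock: 3.47
tool_pos: [0.5946, -0.2022, 0.1777]
orientation: [0.001, 0.984, 0.176, 0.001]
force: [-0.1, 0.9, -0.2]
grip_width: 0.006
```

```bash
cat > look.py <<'E'
import sys
from h import *
from workcell import bot,capture
s=bot.sense();print(s['clock'],s['tool_pos'],s['force'])
ims={n:capture(n)[:,:,::-1] for n in('scene','side')}
a=cv2.resize(ims['scene'][180:280,190:290],(400,400),interpolation=2);b=cv2.resize(ims['side'][145:211,275:341],(400,400),interpolation=2)
cv2.imwrite(f'pics/{sys.argv[1]}.png',np.hstack([a,b]))
E
python3 look.py s2
```

```text
3.4667 [ 0.59458483 -0.20217058  0.17766254] [-0.13920209  0.90142861 -0.15643497]
```

View pics/s2.png

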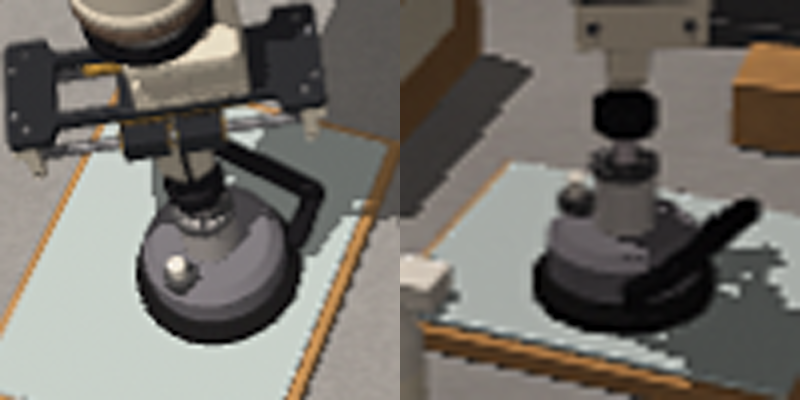

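The pin has risen (scene crop (177,265), side crop right half (175,182)), the knob is back up, and the lifter has not shifted. Next are repeated full strokes.

Emit:
send_rows(moves=[0,0,0,0,0,0.025,-1,0,0,0,0,0,0.045,-1,0,0,0,0,0,0.062,-1,0,0,0,0,0,0.073,-1,0,0,0,0,0,0.076,-1,0,0,0,0,0,0.076,-1,0,0,0,0,0,0.076,-1])

```text
clock: 4.15
tool_pos: [0.5951, -0.2017, 0.1429]
orientation: [0.002, 0.984, 0.177, 0.001]
force: [-13.8, 1.1, 42.6]
grip_width: 0.004
```

Emit:
send_rows(moves=[0,0,0,0,0,-0.02,-1,0,0,0,0,0,-0.05,-1,0,0,0,0,0,-0.076,-1,0,0,0,0,0,-0.076,-1,0,0,0,0,0,-0.076,-1])

```text
clock: 4.57
tool_pos: [0.5932, -0.2009, 0.1748]
orientation: [-0.0, 0.984, 0.177, -0.0]
force: [-1.1, -0.0, -0.6]
grip_width: 0.001
```

Emit:
send_rows(moves=[0,0,0,0,0,0.025,-1,0,0,0,0,0,0.045,-1,0,0,0,0,0,0.062,-1,0,0,0,0,0,0.073,-1,0,0,0,0,0,0.076,-1,0,0,0,0,0,0.076,-1,0,0,0,0,0,0.076,-1])

```text
clock: 5.15
tool_pos: [0.5946, -0.2011, 0.1429]
orientation: [0.002, 0.984, 0.177, 0.0]
force: [-15.7, 2.1, 46.6]
grip_width: 0.008
```

Emit:
send_rows(moves=[0,0,0,0,0,-0.02,-1,0,0,0,0,0,-0.05,-1,0,0,0,0,0,-0.076,-1,0,0,0,0,0,-0.076,-1,0,0,0,0,0,-0.076,-1])

```text
clock: 5.57
tool_pos: [0.5929, -0.2009, 0.1743]
orientation: [-0.0, 0.984, 0.177, -0.001]
force: [0.2, -0.5, -0.2]
grip_width: -0.002
```

```bash
python3 look.py s3
```

```text
5.5667 [ 0.59286712 -0.20085864  0.17434304] [ 0.24674036 -0.4684498  -0.17365893]
```

View pics/s3.png

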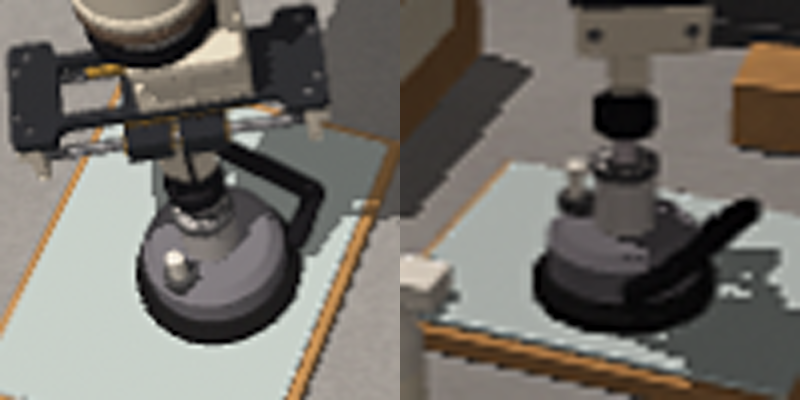

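The pin is clearly higher (side crop tip at y≈160), still not fully out. Nothing has shifted. The force at the stop was higher than needed, so I'll use shallower commands.

Emit:
send_rows(moves=[0,0,0,0,0,0.025,-1,0,0,0,0,0,0.045,-1,0,0,0,0,0,0.06,-1,0,0,0,0,0,0.068,-1,0,0,0,0,0,0.068,-1,0,0,0,0,0,0.068,-1,0,0,0,0,0,0.068,-1])

```text
clock: 6.25
tool_pos: [0.5942, -0.2011, 0.1432]
orientation: [0.001, 0.984, 0.177, 0.0]
force: [-5.0, 0.1, 20.3]
grip_width: 0.005
```

Emit:
send_rows(moves=[0,0,0,0,0,-0.02,-1,0,0,0,0,0,-0.05,-1,0,0,0,0,0,-0.068,-1,0,0,0,0,0,-0.068,-1,0,0,0,0,0,-0.068,-1])

```text
clock: 6.67
tool_pos: [0.593, -0.2009, 0.1745]
orientation: [-0.0, 0.984, 0.177, -0.001]
force: [-0.5, -0.1, -0.9]
grip_width: 0.001
```

Emit:
send_rows(moves=[0,0,0,0,0,0.025,-1,0,0,0,0,0,0.045,-1,0,0,0,0,0,0.06,-1,0,0,0,0,0,0.068,-1,0,0,0,0,0,0.068,-1,0,0,0,0,0,0.068,-1,0,0,0,0,0,0.068,-1])

```text
clock: 7.25
tool_pos: [0.5944, -0.2012, 0.1432]
orientation: [0.001, 0.984, 0.177, 0.001]
force: [-4.9, 1.3, 21.5]
grip_width: 0.004
```

Emit:
send_rows(moves=[0,0,0,0,0,-0.02,-1,0,0,0,0,0,-0.05,-1,0,0,0,0,0,-0.068,-1,0,0,0,0,0,-0.068,-1,0,0,0,0,0,-0.068,-1])

```text
clock: 7.67
tool_pos: [0.5927, -0.2009, 0.1742]
orientation: [-0.0, 0.984, 0.177, -0.001]
force: [0.2, -0.9, -0.4]
grip_width: 0.007
```

```bash
python3 look.py s4
```

```text
7.6667 [ 0.59267853 -0.20088012  0.17418944] [ 0.20780698 -0.9081945  -0.39233712]
```

View pics/s4.png

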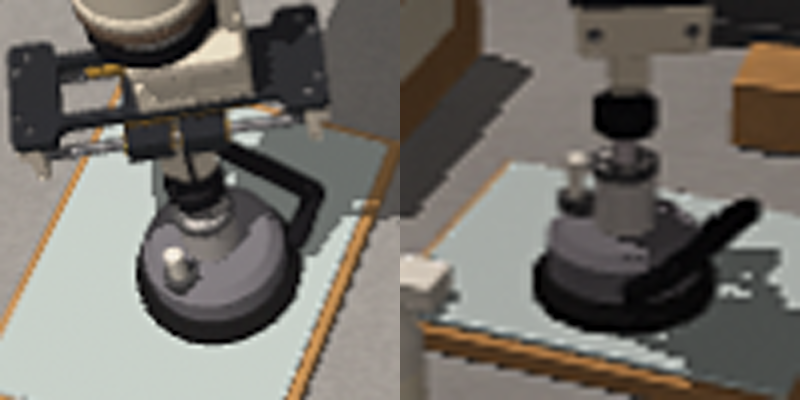

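Higher again (side crop tip at y≈153). Extra strokes are harmless, so I'll do more.

Emit:
send_rows(moves=[0,0,0,0,0,0.025,-1,0,0,0,0,0,0.045,-1,0,0,0,0,0,0.06,-1,0,0,0,0,0,0.07,-1,0,0,0,0,0,0.07,-1,0,0,0,0,0,0.07,-1,0,0,0,0,0,0.07,-1])

```text
clock: 8.35
tool_pos: [0.5943, -0.2012, 0.1431]
orientation: [0.001, 0.984, 0.177, 0.0]
force: [-7.5, 1.3, 24.6]
grip_width: 0.007
```

Emit:
send_rows(moves=[0,0,0,0,0,-0.02,-1,0,0,0,0,0,-0.05,-1,0,0,0,0,0,-0.07,-1,0,0,0,0,0,-0.07,-1,0,0,0,0,0,-0.07,-1])

```text
clock: 8.77
tool_pos: [0.593, -0.201, 0.1746]
orientation: [-0.0, 0.984, 0.177, -0.001]
force: [0.0, 0.9, -0.1]
grip_width: 0.005
```

Emit:
send_rows(moves=[0,0,0,0,0,0.025,-1,0,0,0,0,0,0.045,-1,0,0,0,0,0,0.06,-1,0,0,0,0,0,0.07,-1,0,0,0,0,0,0.07,-1,0,0,0,0,0,0.07,-1,0,0,0,0,0,0.07,-1])

```text
clock: 9.35
tool_pos: [0.5945, -0.2012, 0.1431]
orientation: [0.001, 0.984, 0.177, 0.001]
force: [-6.7, 1.4, 28.4]
grip_width: 0.004
```

Emit:
send_rows(moves=[0,0,0,0,0,-0.02,-1,0,0,0,0,0,-0.05,-1,0,0,0,0,0,-0.07,-1,0,0,0,0,0,-0.07,-1,0,0,0,0,0,-0.07,-1])

```text
clock: 9.77
tool_pos: [0.5927, -0.2009, 0.1741]
orientation: [-0.0, 0.984, 0.177, -0.001]
force: [-0.1, -0.7, 0.6]
grip_width: 0.004
```

```bash
python3 look.py s5
```

```text
9.7667 [ 0.59268536 -0.20087886  0.1741429 ] [-0.06529336 -0.67285659  0.57311489]
```

View pics/s5.png

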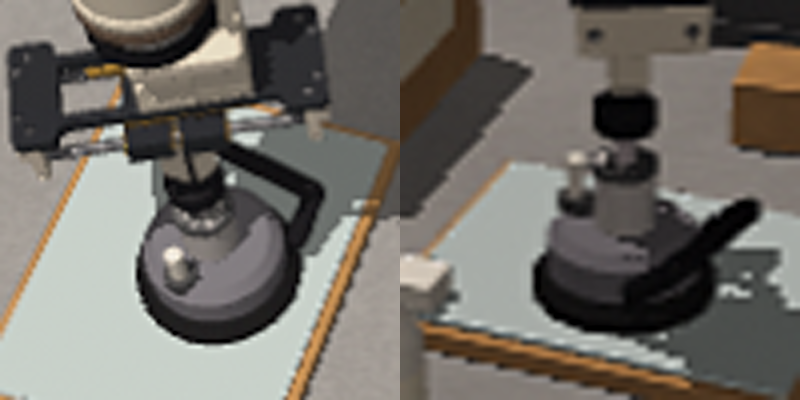

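s4 and s5 look the same, so the pin has either reached its end or stopped rising. I'll measure the tip height.

```bash
python3 - <<'E'
import cv2,numpy as np
o=[]
for n in('s1','s2','s3','s4','s5'):
    im=cv2.imread(f'pics/{n}.png'); 
    a=im[225:305,140:220]
    b=im[140:220,530:610] if n!='s1' else im[160:210,560:610]
    o.append(np.vstack([cv2.resize(a,(160,240)),cv2.resize(b,(160,240))]))
cv2.imwrite('pics/cmp.png',np.hstack(o))
E
python3 - <<'E'
from h import *
ax=np.array([.593,-.201]);d=np.array([.0353,-.0126]);d*=.036/np.linalg.norm(d)
for z in(.077,.083,.089,.095,.101):
    X=[*(ax+d),z];u=proj('scene',X);v=proj('side',X)
    print(z,u.round(1),((u+.5-[190,180])*4).round(0),((v+.5-[275,145])*6.06).round(0)+[400,0])
E
```

```text
0.077 [234.8 246.5] [181. 268.] [579. 192.]
0.083 [234.5 245.4] [180. 264.] [579. 183.]
0.089 [234.1 244.3] [178. 259.] [579. 175.]
0.095 [233.8 243.2] [177. 255.] [579. 166.]
0.101 [233.4 242.1] [176. 250.] [579. 158.]
```

View pics/cmp.png

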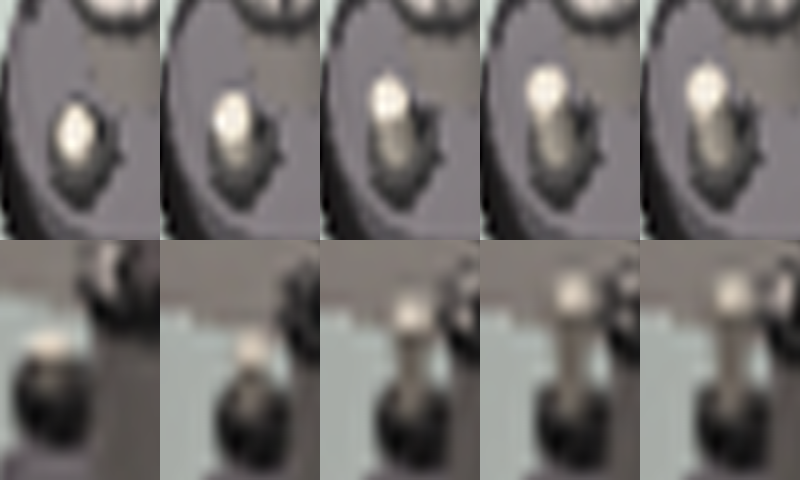

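In the strip the side tip sits at about y≈158 in s4 and s5. The prediction for fully out (z=0.101) is 158. The last two strokes added nothing, which fits the pin at its end. I'll do one firmer insurance stroke, then retreat up and toward the robot (away from the pin) for a wrist close-up.

Emit:
send_rows(moves=[0,0,0,0,0,0.025,-1,0,0,0,0,0,0.045,-1,0,0,0,0,0,0.06,-1,0,0,0,0,0,0.072,-1,0,0,0,0,0,0.074,-1,0,0,0,0,0,0.074,-1,0,0,0,0,0,0.074,-1])

```text
clock: 10.45
tool_pos: [0.5944, -0.2011, 0.143]
orientation: [0.001, 0.984, 0.177, 0.0]
force: [-11.9, 2.2, 37.2]
grip_width: 0.006
```

Emit:
send_rows(moves=[0,0,0,0,0,-0.02,-1,0,0,0,0,0,-0.05,-1,0,0,0,0,0,-0.1,-1,0,0,0,0,0,-0.15,-1,0,0,0,-0.08,0,-0.2,-1,0,0,0,-0.16,0,-0.2,-1,0,0,0,-0.2,0,-0.2,-1,0,0,0,-0.2,0,-0.2,-1,0,0,0,-0.2,0,-0.2,-1])

```text
clock: 11.2
tool_pos: [0.498, -0.237, 0.2373]
orientation: [-0.0, 0.984, 0.175, -0.001]
force: [0.1, -0.1, 1.5]
grip_width: 0.004
```

```bash
python3 look.py s6; python3 - <<'E'
from h import *
from workcell import capture
P=camera_params('wrist');w=capture('wrist')[:,:,::-1];cv2.imwrite('pics/w6.png',w)
ax=np.array([.593,-.201]);d=np.array([.0353,-.0126]);d*=.036/np.linalg.norm(d)
for z in(.077,.089,.095,.101):print(z,proj('wrist',[*(ax+d),z],P).round(1))
print('knob',proj('wrist',[*ax,.15],P))
E
```

```text
11.2 [ 0.49804506 -0.23699398  0.23728472] [ 0.12690124 -0.05961525  1.46038175]
0.077 [340.   59.7]
0.089 [341.1  57.4]
0.095 [341.6  56.2]
0.101 [342.2  54.9]
knob [316.26315294  81.78872099]
```

View pics/s6.png

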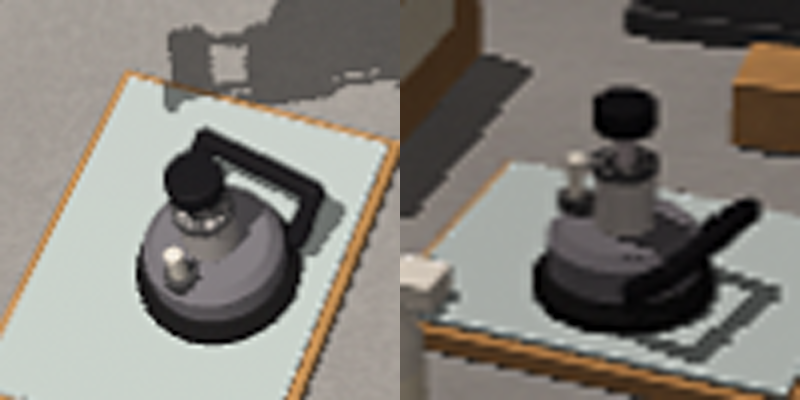

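View pics/w6.png

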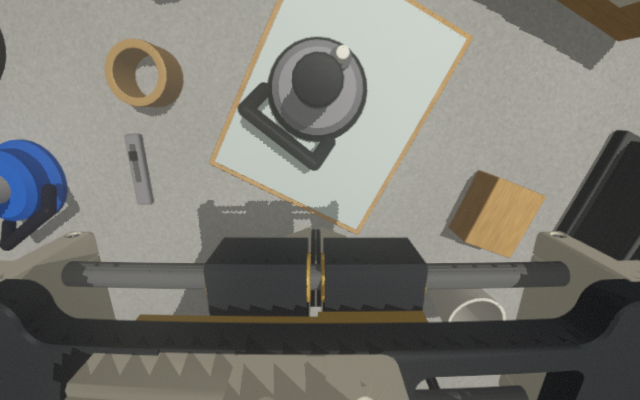

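The hand is clear, the knob is up, the lifter sits where it was, and the pin is unchanged after the extra strokes. One numeric check with white-blob centroids before handing in.

```bash
python3 - <<'E'
from h import *
from workcell import capture
def blob(im,n,c,r=7):
    x,y=c;p=cv2.cvtColor(im[y-r:y+r,x-r:x+r],cv2.COLOR_BGR2GRAY).astype(float)
    k=cv2.connectedComponentsWithStats((p>(160 if n=='scene' else 150)).astype(np.uint8))
    return [(s.tolist(),(q+[x-r,y-r]).round(1).tolist()) for s,q in zip(k[2][1:,4],k[3][1:])]
S=np.ascontiguousarray(capture('scene')[:,:,::-1]);D=np.ascontiguousarray(capture('side')[:,:,::-1])
print('before',blob(cv2.imread('pics/scene0.png'),'scene',(234,247)),blob(cv2.imread('pics/side0.png'),'side',(304,177)))
print('now',blob(S,'scene',(234,244)),blob(D,'side',(304,171),6))
# lifter shift: dark base+knob compare
a=cv2.imread('pics/scene0.png')
for n,c in(('scene',(244,243)),):
    for im in(a,S):
        g=cv2.cvtColor(im[215:270,218:275],cv2.COLOR_BGR2GRAY);m=(g<45);print(m.sum(),np.argwhere(m).mean(0).round(2))
print(tri(ray('scene',(233.2,243.4)),ray('side',(303.7,170.6))))
E
```

```text
before [(14, [233.9, 246.9])] [(1, [308.0, 170.0]), (56, [299.6, 176.4])]
now [(16, [232.7, 243.1])] [(4, [303.5, 170.5]), (16, [299.3, 174.2]), (2, [306.0, 174.5])]
675 [23.16 29.86]
668 [23.15 29.9 ]
(array([ 0.62896325, -0.21367614,  0.09939905]), [np.float64(0.001005716743858585), np.float64(0.0010057167438585898)])
```

The tip triangulates at z≈0.100, against 0.101 for fully out and a 2 mm calibration. The lifter's dark outline moved less than 0.1 px.

```bash
python3 -c "
from workcell import ticket
print(ticket.job_done())"
```

```text
the job is handed in; nothing more can be done
None
```

I pumped the lifter on the mirror until its white indicator pin stood fully out, then moved the hand away and handed the job in at about 11 s on the robot's clock.

- **Strokes:** I made eight full strokes with the shut fingertips. Each one bottomed at TCP height 0.143 m, and I lifted clear of the knob after each so it could spring back up.
- **Pin:** The pin tip now measures about 0.100 m above the bench, and fully out is 0.101 m. The pictures showed no visible rise over the last three strokes, which fits the pin being at its end.
- **Lifter and surroundings:** The knob is back up and the lifter's outline moved less than 0.1 px. The hand ended about 0.1 m from the lifter and clear of everything. I did not go near the spare or the blue look-alikes, and I ran no separate check on the bystanders.
- **Force:** Strokes two and three pressed harder at the stop than needed, up to about 47 N at the fingertips. I used shallower strokes after that. No limit was reported passed, as that push came from the fingertips and the wrist stayed well under 120 N.

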